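# Roll the rolling pin to the line on its board

### The job

Park the rolling pin on its board: put a fingertip on top of the pin and roll it slowly along the board, towards you or away as needed, in as many strokes as you like, until it lies right over the dark line inlaid across the board, its axis no more than a centimetre off the line and parallel to it. Leave it resting there; do not grip it, lift it or push it with fingers reaching down beside it, do not flick it, and leave the things standing round the board alone.

Things in the scene. Friction and masses are not known exactly. Their poses are not given: they have to be found in the camera images.
- pin: Light wooden rolling pin, loose, 0.35 kg: barrel 52 mm thick, 220 mm long, a 27 mm thick handle at each end, 340 mm over all. Origin mid-barrel on its axis, 26 mm below the barrel's top; y is the long axis, x and z turn as it rolls. It stays where it is left. A fingertip that sticks to its top travels twice as far as the pin. Starts nearly parallel to the line, 30 to 135 mm in front of it or behind it.
- line: Dark line 7 mm wide and 250 mm long, flush in the board's top: the place for the pin. Origin at its middle, on the board's top surface (22 mm above the worktop). Its y axis runs along the line, its x axis across it, level, away from the robot.
- board: Brown wooden board, fixed, 200 mm deep (x) by 300 mm wide (y), 22 mm thick. Origin at the centre of its underside; x points away from the robot, turned at most 0.32 rad.
- glass: Clear drinking glass, 80 mm wide, 92 mm high, loose, standing behind the board. Origin at the centre of its underside.
- jar: Glass jar with a dark lid, 76 mm wide, 98 mm high, loose, standing behind the board. Origin at the centre of its underside.
- mill: Small grey salt mill, 44 mm wide, 90 mm high, loose, standing behind the board. Origin at the centre of its underside.
- onion: Onion, 70 mm, 72 mm high, loose, to the left of the board. Origin at the centre of its underside.
- spice: Spice jar with a green cap, 44 mm wide, 100 mm high, loose, to the left of the board. Origin at the centre of its underside.
- tin: Food tin, 57 mm wide, 72 mm high, loose, upright, to the left of the board. Origin at the centre of its underside.
- cup: Small dark and white cup, 84 mm over its handle, 54 mm high, loose, farther to the left. Origin at the centre of its underside.

How it is judged:
On the way:
1. the pin has rolled (turned, not slid) by more than an eighth of a turn ((angle between pin's own x axis and vertical above 2.4 rad or angle between pin's own x axis and vertical below 0.74 rad) and distance of pin from where it was at the start of the episode above 0.015 m).
At the end, for the whole second after the job is handed in: The pin lies at rest on the board with its axis within 10 mm of the middle of the line, parallel to it within 0.15 rad, and no more than 60 mm off centre along it (x of pin in the frame of line between -0.01 and 0.01 m and y of pin in the frame of line between -0.06 and 0.06 m and z of pin in the frame of line between 0.02 and 0.031 m and angle between the y axis of pin and the y axis of line, either way round below 0.15 rad and linear speed of pin below 0.01 m/s); the robot touches nothing.
It fails at once if the pin is lifted off the board by more than 8 mm (z of pin in the frame of line above 0.034 m).
It fails at once if the fingers touch the pin while reaching down beside it (grasp point less than 46 mm above the board; the pin's top is 52 mm above it) (contact force between the fingers and pin above 0.5 N and z of the grasp point in the frame of line below 0.046 m).
It fails at once if the pin is flicked (faster than 0.3 m/s) (linear speed of pin above 0.3 m/s).
It fails at once if a thing beside or behind the board is moved by more than 15 mm (distance of any of glass, jar, mill, onion, spice, tin, cup from where it was at the start of the episode above 0.015 m).
It also fails if it takes over 45 s, if anything falls off the work surface, if the arm or the gripper's body presses on something with over 40 N, if the wrist force passes 120 N, or if a joint passes its speed limit or range.

### The arm

A 6-joint arm with a two-finger parallel gripper is mounted at the origin on a cart in front of the work surface, level with it; the furniture and walls round the work are solid. World frame = base frame: x ahead of the robot, y to its left, z up, the work surface at z = 0. Lengths are in m, angles in rad, forces in N, time in s.
With the tool pointing down it reaches from about 0.375 to 0.9 m from the base axis. Payload 3.1 kg.
Tool frame: the origin (TCP) lies at the very end of the fingers, on their centre line; the grasp point (between the pads) lies 19 mm behind it; z points along the fingers, y is the line along which they close (so a half turn about z gives the same grasp; the last joint's range is limited). The gripper opens to 87 mm and grips with 3 to 60 N. Pads are 19 mm wide; open, the fingers measure 117 mm over their backs; the gripper's body (75 mm by 190 mm) begins 51 mm behind the grasp point.
Start: joints at [-1.349, 0.527, 1.433, -0, 1.181, -0.178], TCP at [0.243, -0.576, 0.223] pointing down, gripper open.
Joint ranges: [-3.08, 3.08], [-0.75, 2.2], [0.22, 2.44], [-1.43, 4.57], [0, 2.65], [-2.85, 2.85]. Speed limits (rad/s): [2.79, 2.79, 3.14, 3.14, 3.14, 3.14].

### API

Orientations are given as a unit quaternion [x, y, z, w].
In Python, from rig import status, viewer, robot gives the robot as it stands.
- The arm moves only by the tool arm_command, never from a script. Its arguments are lists of equal length, an entry for each row: "delta_rot": the turn, a rotation vector about the tool's x, y, z in degrees, a list of three; "delta_pos": the shift along the tool's x, y, z in m, a list of three; "gripper": the closure, from -1 (fully open) to 1 (shut). In form: {"delta_rot": [[rx, ry, rz], ...], "delta_pos": [[dx, dy, dz], ...], "gripper": [gripper, ...]}. A call has 1 to 12 rows; each row is the pose to reach, as a shift and turn from the pose commanded when the call began, along the tool's axes at that moment; what a row does not reach only later rows make up. A row lasts 1/12 s, in which the tool goes at most 41.7 mm and 7.16 degrees, less where a joint would pass 70% of its speed; a pose out of reach is approached as far as the arm can. A call with a gripper value outside its range is refused whole. The fingers move at their own pace and stop on an object; "grip_force" is the grip in N (left out, the last holds). Time passes only in rows, so rows that repeat a pose let the fingers close. It gives the time, the measured TCP pose, the force, the opening and the grip force at its end, in the units of the state.
- status.get_obs(): the state, without advancing time (a new reading comes with each control period).
- viewer.camera(name): name is "scene" or "side" or "wrist"; returns a dict with "pixels" (400x640x3 uint8, blue, green, red), "fx", "fy", "cx", "cy" (pixels), "k1" (the pictures are not rectified: a ray, as slopes to the right and down, at radius r is drawn at 1 + k1 r^2 times it, then the intrinsics apply), "pose" (4x4, takes a point from camera to world coordinates); the wrist camera has in their place "mount" (4x4, takes a point from camera to tool coordinates, whose origin is the TCP and whose axes are the flange's). Camera axes: x right, y down, z forward; pixel columns grow to the right and rows downward; lengths in m; the calibration is good to about 2 mm. A picture is of the moment at which its call begins: read the wrist's pose just before it. There is no depth.
- robot.hand_in(): hands the job in; it is judged then, once.
The state is a dict: "time": time; "q": joint angles; "joint_velocities": joint speeds; "joint_torque": joint torques, N m; "position": TCP position; "tool_rot": TCP orientation; "ft_force": force on the tool from outside, world axes, zero at the start; "moment": the same for the moment, N m; "grip_width": finger opening in m; "grip_force": force on a finger pad.
Only numpy, scipy, OpenCV 4.12 (cv2) and the standard library are available. Lean on these libraries where they do the work, as an engineer would, in place of code of your own. Each camera call takes 0.05 s, during which the arm holds its last target. There are 200 camera calls.

## Working session

There is one attempt and no reset: what is moved stays moved. The work goes in short steps, Python scripts to look and compute and a tool call to move; the robot and the scene stay as the last step left them, time stands still between calls to the robot, and variables do not carry over. Pictures are saved under pics/ and viewed, at most 10 in all, crops included, and the job is handed in when it is done.

Besides the shell and the picture viewer there is one more tool, called after ">>>" as name(argument=value, ...) on one line, values as JSON. arm_command: Moves the arm, as the interface text tells. Its arguments: {"type":"object","properties":{"delta_rot":{"type":"array","items":{"type":"array","items":{"type":"number"}}},"delta_pos":{"type":"array","items":{"type":"array","items":{"type":"number"}}},"gripper":{"type":"array","items":{"type":"number"}},"grip_force":{"type":"number"}},"required":["delta_rot","delta_pos","gripper"]}

```bash
mkdir -p pics
cat > h.py <<'E'
import numpy as np, cv2
from rig import status, viewer, robot
from scipy.spatial.transform import Rotation as R
def shot(n,f):
    o=status.get_obs(); c=viewer.camera(n); cv2.imwrite('pics/'+f,c['pixels'])
    if 'pose' in c: P=np.array(c['pose'])
    else:
        T=np.eye(4);T[:3,:3]=R.from_quat(o['tool_rot']).as_matrix();T[:3,3]=o['position'];P=T@np.array(c['mount'])
    np.savez('pics/'+f+'.npz',P=P,k=[c['fx'],c['fy'],c['cx'],c['cy'],c['k1']])
def ray(f,uv):
    d=np.load('pics/'+f+'.npz');fx,fy,cx,cy,k1=d['k'];P=d['P']
    K=np.array([[fx,0,cx],[0,fy,cy],[0,0,1]])
    m=np.array([(uv[0]-cx)/fx,(uv[1]-cy)/fy]);s=m.copy()
    for _ in range(30): s=m/(1+k1*(s@s))
    return P[:3,3],P[:3,:3]@np.array([*s,1])
def at(f,uv,z):
    o,d=ray(f,uv);return o+d*(z-o[2])/d[2]
def proj(f,p):
    d=np.load('pics/'+f+'.npz');fx,fy,cx,cy,k1=d['k'];P=d['P']
    q=P[:3,:3].T@(np.array(p)-P[:3,3]);s=q[:2]/q[2];s=s*(1+k1*(s@s));return s*[fx,fy]+[cx,cy]
E
python3 -c "
from h import *
shot('scene','a.png');shot('side','b.png')
for f in 'ab':print(np.load(f'pics/{f}.png.npz')['P'].round(3))
print(status.get_obs())"
```

```text
[[-0.498 -0.401  0.769 -0.208]
 [-0.867  0.209 -0.453  0.561]
 [ 0.021 -0.892 -0.452  0.557]
 [ 0.     0.     0.     1.   ]]
[[ 1.    -0.018 -0.003  0.623]
 [-0.008 -0.544  0.839 -0.723]
 [-0.017 -0.839 -0.544  0.608]
 [ 0.     0.     0.     1.   ]]
{'time': 0.1, 'q': array([-1.34952808e+00,  5.28400346e-01,  1.43376535e+00,  1.46757328e-05,
        1.18138140e+00, -1.78499612e-01]), 'joint_velocities': array([ 2.55387064e-03, -1.46563091e-03, -3.64178924e-03, -5.06268321e-05,
        6.56908560e-04, -1.00121916e-03]), 'joint_torque': array([-2.29868619e-04, -4.40985274e+01, -1.77151126e+01,  6.35863189e-02,
        5.34453092e-02, -6.21882032e-05]), 'position': array([ 0.24313918, -0.57506233,  0.22165561]), 'tool_rot': array([ 9.80089717e-01,  1.98552742e-01, -1.41113700e-05, -9.77141256e-04]), 'ft_force': array([0.32533717, 0.6316298 , 0.18767153]), 'moment': array([ 0.04164938, -0.01390653, -0.01042127]), 'grip_force': 0.0, 'grip_width': 0.08672911055975625}
```

View pics/a.png

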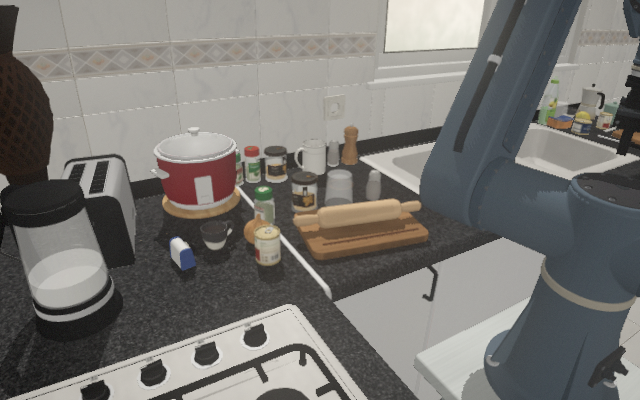

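View pics/b.png

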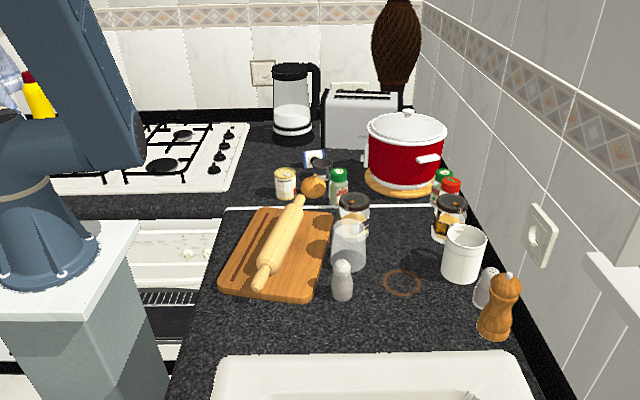

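Side view: board with corners near (258,207), (333,212), (310,303) and (218,293). The dark line runs about (262,216)–(230,277), with the pin behind it from (301,198) to (258,287). I'll zoom in.

```bash
python3 -c "
import cv2
a=cv2.imread('pics/b.png')[185:315,205:345];cv2.imwrite('pics/c.png',cv2.resize(a,None,fx=4.5,fy=4.5,interpolation=cv2.INTER_CUBIC))"
```

```text
(no output)
```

View pics/c.png

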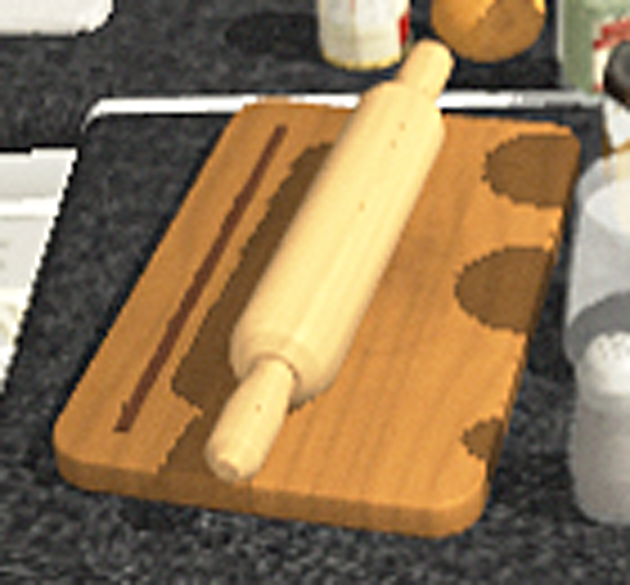

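```bash
cat >> h.py <<'E'
def rel(pa,pb,l0,l1):
    u=(l1-l0)[:2];L=np.linalg.norm(u);u/=L;u=u if u[1]>0 else -u;n=np.array([u[1],-u[0]]);m=((l0+l1)/2)[:2]
    v=(pb-pa)[:2];v=v if v[1]>0 else -v;c=((pa+pb)/2)[:2]-m
    print('line mid',m,'L',L,'yaw of y',np.degrees(np.arctan2(-u[0],u[1])),'pin mid',(pa+pb)[:2]/2,'len',np.linalg.norm(v),'yaw',np.degrees(np.arctan2(-v[0],v[1])),'x,y in line',c@n,c@u)
E
python3 -c "
from h import *
g=lambda x,y,z:at('b.png',(205+(x+.5)/4.5-.5,185+(y+.5)/4.5-.5),z)
l=g(123,430,.022),g(281,128,.022)
rel(g(229,468,.048),g(436,47,.048),*l)
rel(g(280,377,.048),g(404,111,.048),*l)
for c in [(245,105),(578,130),(470,535),(60,450)]:print(g(*c,.022))
"
```

```text
line mid [0.46561689 0.02292896] L 0.24703826426390507 yaw of y -11.360691205579878 pin mid [0.53759964 0.01770707] len 0.34446610664509536 yaw -13.199350483930736 x,y in line 0.07160098680408204 0.009059925664420185
line mid [0.46561689 0.02292896] L 0.24703826426390507 yaw of y -11.360691205579878 pin mid [0.53786114 0.01333512] len 0.2182036262286839 yaw -12.401678160071178 x,y in line 0.07271857668182954 0.004825150428078009
[0.46697877 0.1681815  0.022     ]
[0.65638859 0.13668063 0.022     ]
[ 0.59949772 -0.16554406  0.022     ]
[ 0.41494064 -0.11052504  0.022     ]
```

>>> arm_command(delta_rot=[[0,0,-7],[0,0,-14],[0,0,-21],[0,0,-28],[0,0,-35],[0,0,-42],[0,0,-49],[0,0,-54.7],[0,0,-54.7],[0,0,-54.7],[0,0,-54.7],[0,0,-54.7]], delta_pos=[[0.025,-0.021,0],[0.051,-0.042,0],[0.08,-0.066,0],[0.11,-0.091,0],[0.14,-0.116,0],[0.17,-0.141,0],[0.2,-0.166,0],[0.23,-0.19,0],[0.26,-0.215,0],[0.29,-0.24,0],[0.32,-0.265,0],[0.35,-0.29,0]], gripper=[1,1,1,1,1,1,1,1,1,1,1,1])

```text
time: 1.1
position: [0.4531, -0.1704, 0.2224]
tool_rot: [0.779, 0.627, -0.0, -0.0]
ft_force: [0.2, 0.4, -1.1]
grip_width: 0.0147
grip_force: 0.0
```

```bash
cat >> h.py <<'E'
def go(tx,ty,tz,yaw=-12.4):
    "tool-frame deltas to bring TCP to world point, tool y at angle yaw, pointing down"
    o=status.get_obs();M=R.from_quat(o['tool_rot']);d=np.array([tx,ty,tz])-o['position']
    c,s=np.cos(np.radians(yaw)),np.sin(np.radians(yaw));G=np.array([[-s,c,0],[c,s,0],[0,0,-1]]).T
    print('t',round(o['time'],2),'pos',o['position'].round(4),'F',np.round(o['ft_force'],1),'dpos',M.inv().apply(d).round(4),'drot',np.degrees((M.inv()*R.from_matrix(G)).as_rotvec()).round(2),'w',o['grip_width'])
E
python3 -c "
from h import *
go(.548,.0115,.15)"
```

```text
t 1.1 pos [ 0.4531 -0.1704  0.2224] F [ 0.2  0.4 -1.1] dpos [0.198  0.0536 0.0724] drot [-0.03 -0.01 -0.01] w 0.01467431651015379
```

>>> arm_command(delta_rot=[[0,0,0],[0,0,0],[0,0,0],[0,0,0],[0,0,0],[0,0,0],[0,0,0],[0,0,0],[0,0,0],[0,0,0]], delta_pos=[[0.03,0.008,0.01],[0.06,0.016,0.022],[0.09,0.024,0.034],[0.12,0.032,0.046],[0.15,0.04,0.056],[0.175,0.047,0.064],[0.19,0.052,0.07],[0.198,0.054,0.072],[0.198,0.054,0.072],[0.198,0.054,0.072]], gripper=[1,1,1,1,1,1,1,1,1,1])

```text
time: 1.93
position: [0.5476, 0.0093, 0.1504]
tool_rot: [0.779, 0.627, -0.0, -0.0]
ft_force: [0.3, -0.8, 0.3]
grip_width: 0.0007
grip_force: 0.0
```

```bash
python3 -c "
from h import *
shot('wrist','w1.png');go(.548,.0115,.078)"
```

```text
t 1.98 pos [0.5477 0.0088 0.1507] F [ 0.5 -0.   0. ] dpos [ 0.0027 -0.0002  0.0727] drot [-0.02  0.03 -0.01] w 0.00019511244038463452
```

View pics/w1.png

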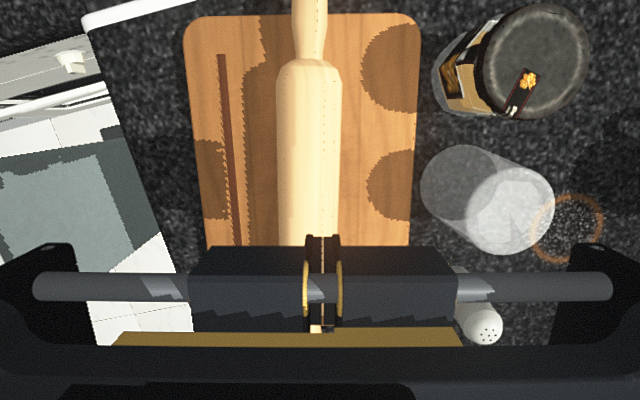

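Wrist view: barrel spans columns ~278–340 at row 80 and ~278–338 at row 230. The line runs (222,55)–(238,240), and the closed fingertips are at ~(323,240), slightly behind the pin's axis.

```bash
python3 -c "
from h import *
f='w1.png'
rel(at(f,(309,80),.048),at(f,(308,230),.048),at(f,(222,55),.022),at(f,(238,240),.022))
print(at(f,(309,80),.048),at(f,(308,230),.048))
print(proj(f,[.5477,.0088,.15]))
a=cv2.imread('pics/w1.png').astype(int)
for r in (90,150,220): print(r,[(c,*a[r,c]) for c in list(range(270,284,2))+list(range(332,346,2))])
"
```

```text
line mid [0.47353446 0.06302411] L 0.1678972435824295 yaw of y -11.76219001216822 pin mid [0.54384384 0.04696841] len 0.12483746465042819 yaw -13.353953859387712 x,y in line 0.0721059835280073 -0.0013859979277503745
[0.55826045 0.10769945 0.048     ] [ 0.52942723 -0.01376263  0.048     ]
[322.87266749 253.76608056]
90 [(270, np.int64(66), np.int64(102), np.int64(145)), (272, np.int64(63), np.int64(96), np.int64(139)), (274, np.int64(58), np.int64(95), np.int64(135)), (276, np.int64(94), np.int64(134), np.int64(162)), (278, np.int64(94), np.int64(132), np.int64(166)), (280, np.int64(94), np.int64(137), np.int64(172)), (282, np.int64(102), np.int64(148), np.int64(184)), (332, np.int64(199), np.int64(245), np.int64(254)), (334, np.int64(197), np.int64(243), np.int64(254)), (336, np.int64(195), np.int64(244), np.int64(254)), (338, np.int64(208), np.int64(248), np.int64(254)), (340, np.int64(188), np.int64(240), np.int64(254)), (342, np.int64(123), np.int64(186), np.int64(235)), (344, np.int64(101), np.int64(165), np.int64(226))]
150 [(270, np.int64(50), np.int64(86), np.int64(121)), (272
[... 683 characters left out ...]
9), np.int64(77), np.int64(115)), (272, np.int64(52), np.int64(83), np.int64(118)), (274, np.int64(50), np.int64(83), np.int64(119)), (276, np.int64(55), np.int64(84), np.int64(121)), (278, np.int64(75), np.int64(105), np.int64(144)), (280, np.int64(92), np.int64(131), np.int64(165)), (282, np.int64(97), np.int64(139), np.int64(174)), (332, np.int64(193), np.int64(242), np.int64(254)), (334, np.int64(189), np.int64(239), np.int64(253)), (336, np.int64(187), np.int64(241), np.int64(254)), (338, np.int64(111), np.int64(168), np.int64(227)), (340, np.int64(105), np.int64(164), np.int64(227)), (342, np.int64(108), np.int64(172), np.int64(229)), (344, np.int64(101), np.int64(163), np.int64(224))]
```

>>> arm_command(delta_rot=[[0,0,0],[0,0,0],[0,0,0],[0,0,0],[0,0,0],[0,0,0],[0,0,0],[0,0,0]], delta_pos=[[0.003,-0.0045,0.02],[0.003,-0.0045,0.04],[0.003,-0.0045,0.055],[0.003,-0.0045,0.065],[0.003,-0.0045,0.07],[0.003,-0.0045,0.072],[0.003,-0.0045,0.072],[0.003,-0.0045,0.072]], gripper=[1,1,1,1,1,1,1,1])

```text
time: 2.65
position: [0.5449, 0.013, 0.0793]
tool_rot: [0.779, 0.626, 0.0, 0.001]
ft_force: [1.2, 0.2, 0.5]
grip_width: 0.0006
grip_force: 0.0
```

>>> arm_command(delta_rot=[[0,0,0],[0,0,0],[0,0,0],[0,0,0]], delta_pos=[[0,0,0.001],[0,0,0.002],[0,0,0.003],[0,0,0.003]], gripper=[1,1,1,1])

```text
time: 2.98
position: [0.5443, 0.0134, 0.0757]
tool_rot: [0.779, 0.627, 0.0, 0.0]
ft_force: [0.2, 0.3, -0.5]
grip_width: 0.0005
grip_force: 0.0
```

>>> arm_command(delta_rot=[[0,0,0],[0,0,0],[0,0,0],[0,0,0]], delta_pos=[[0,0,0.0005],[0,0,0.001],[0,0,0.0015],[0,0,0.002]], gripper=[1,1,1,1])

```text
time: 3.32
position: [0.5449, 0.0133, 0.074]
tool_rot: [0.779, 0.627, 0.0, 0.001]
ft_force: [0.2, 0.6, 5.1]
grip_width: 0.0005
grip_force: 2.8
```

>>> arm_command(delta_rot=[[0,0,0],[0,0,0]], delta_pos=[[0,0,0.0005],[0,0,0.0005]], gripper=[1,1])

```text
time: 3.48
position: [0.5457, 0.0131, 0.074]
tool_rot: [0.779, 0.627, 0.001, 0.001]
ft_force: [0.7, -0.3, 5.6]
grip_width: 0.0008
grip_force: 2.6
```

>>> arm_command(delta_rot=[[0,0,0],[0,0,0],[0,0,0],[0,0,0],[0,0,0],[0,0,0],[0,0,0],[0,0,0],[0,0,0],[0,0,0]], delta_pos=[[0,-0.002,0.0003],[0,-0.006,0.0005],[0,-0.01,0.0005],[0,-0.014,0.0005],[0,-0.018,0.0005],[0,-0.022,0.0005],[0,-0.026,0.0005],[0,-0.029,0.0005],[0,-0.031,0.0005],[0,-0.031,0.0005]], gripper=[1,1,1,1,1,1,1,1,1,1])

```text
time: 4.32
position: [0.515, 0.0203, 0.074]
tool_rot: [0.779, 0.627, 0.001, 0.001]
ft_force: [-0.0, 1.5, 10.5]
grip_width: -0.0001
grip_force: 5.2
```

```bash
python3 -c "
from h import *
shot('wrist','w2.png');go(.548,.0115,.078)
a=cv2.imread('pics/w2.png');cv2.imwrite('pics/w2c.png',a[:340,120:520])"
```

```text
t 4.37 pos [0.5153 0.0202 0.074 ] F [ 0.2  2.  10.2] dpos [-0.0015  0.0339 -0.0038] drot [ 0.2  -0.04 -0.01] w 0.0006448902372815767
```

View pics/w2c.png

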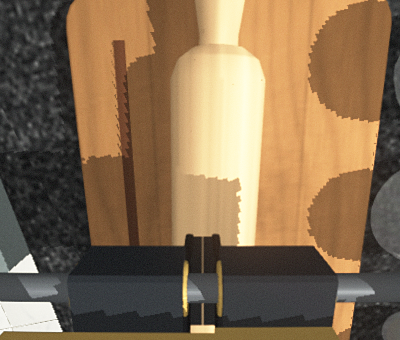

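Wrist view from on the pin: barrel spans columns ~292–382 (full frame), line (238,42)–(253,240). The pin has rolled closer to the line.

```bash
python3 -c "
from h import *
f='w2.png'
rel(at(f,(337,100),.048),at(f,(335,225),.048),at(f,(239,42),.022),at(f,(253,240),.022))
print(at(f,(335,225),.048))
"
```

```text
line mid [0.47655039 0.0812336 ] L 0.13115825989741928 yaw of y -11.908921947445977 pin mid [0.53242421 0.06196194] len 0.07493431959183235 yaw -12.606883653267706 x,y in line 0.0586480758604824 -0.007326941195327297
[0.52424661 0.0253981  0.048     ]
```

>>> arm_command(delta_rot=[[0,0,0],[0,0,0],[0,0,0],[0,0,0],[0,0,0],[0,0,0],[0,0,0]], delta_pos=[[0,0,-0.006],[0,0.009,-0.006],[0,0.018,-0.006],[0,0.018,-0.006],[0,0.018,-0.003],[0,0.018,-0.001],[0,0.018,0]], gripper=[1,1,1,1,1,1,1])

```text
time: 4.95
position: [0.5332, 0.0157, 0.0731]
tool_rot: [0.779, 0.627, 0.001, 0.001]
ft_force: [1.2, -1.2, 12.4]
grip_width: 0.0004
grip_force: 5.8
```

>>> arm_command(delta_rot=[[0,0,0],[0,0,0],[0,0,0],[0,0,0],[0,0,0],[0,0,0],[0,0,0],[0,0,0],[0,0,0],[0,0,0],[0,0,0]], delta_pos=[[0,0,0],[0,-0.002,0],[0,-0.006,0],[0,-0.01,0],[0,-0.015,0],[0,-0.02,0],[0,-0.025,0],[0,-0.03,0],[0,-0.034,0],[0,-0.036,0],[0,-0.036,0]], gripper=[1,1,1,1,1,1,1,1,1,1,1])

```text
time: 5.87
position: [0.497, 0.0242, 0.0739]
tool_rot: [0.779, 0.627, 0.001, 0.001]
ft_force: [-0.7, 1.0, 14.0]
grip_width: 0.0004
grip_force: 7.0
```

>>> arm_command(delta_rot=[[0,0,0],[0,0,0],[0,0,0],[0,0,0],[0,0,0],[0,0,0],[0,0,0]], delta_pos=[[0,0,-0.006],[0,0.009,-0.006],[0,0.018,-0.006],[0,0.018,-0.006],[0,0.018,-0.003],[0,0.018,-0.001],[0,0.018,0]], gripper=[1,1,1,1,1,1,1])

```text
time: 6.45
position: [0.5156, 0.0196, 0.073]
tool_rot: [0.779, 0.627, 0.001, 0.001]
ft_force: [1.2, -0.5, 11.9]
grip_width: 0.0003
grip_force: 6.0
```

```bash
python3 -c "
from h import *
shot('wrist','w3.png');go(.548,.0115,.078)
a=cv2.imread('pics/w3.png');cv2.imwrite('pics/w3c.png',a[:340,120:520])"
```

```text
t 6.5 pos [0.5158 0.0195 0.0731] F [1.2 0.3 7.4] dpos [-0.0009  0.0332 -0.0047] drot [0.23 0.   0.01] w 0.00027385932187083087
```

View pics/w3c.png

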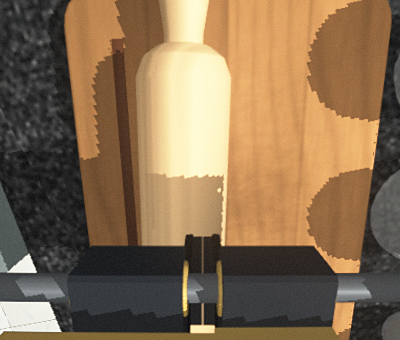

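Barrel now at columns ~257–350 (full frame) and the line at (239,42)–(252,235); the fingertip sits on the barrel's rear side of the top.

```bash
python3 -c "
from h import *
f='w3.png'
rel(at(f,(303.5,100),.048),at(f,(302.5,225),.048),at(f,(239,42),.022),at(f,(252.5,235),.022))
print(at(f,(302.5,225),.048))
"
```

```text
line mid [0.47773011 0.08242343] L 0.126639437511092 yaw of y -11.949274856551321 pin mid [0.51391754 0.06559203] len 0.07452532234258706 yaw -13.743628658176636 x,y in line 0.038888168508711095 -0.008974238980257537
[0.50506476 0.02939625 0.048     ]
```

>>> arm_command(delta_rot=[[0,0,0],[0,0,0],[0,0,0],[0,0,0],[0,0,0],[0,0,0],[0,0,0],[0,0,0],[0,0,0],[0,0,0],[0,0,0],[0,0,0]], delta_pos=[[0,-0.002,0],[0,-0.005,0],[0,-0.009,0],[0,-0.013,0],[0,-0.017,0],[0,-0.021,0],[0,-0.025,0],[0,-0.029,0],[0,-0.033,0],[0,-0.036,0],[0,-0.038,0],[0,-0.038,0]], gripper=[1,1,1,1,1,1,1,1,1,1,1,1])

```text
time: 7.5
position: [0.4773, 0.0285, 0.0738]
tool_rot: [0.779, 0.627, 0.001, 0.001]
ft_force: [-0.0, 2.4, 14.9]
grip_width: 0.0007
grip_force: 7.4
```

>>> arm_command(delta_rot=[[0,0,0],[0,0,0],[0,0,0],[0,0,0],[0,0,0],[0,0,0],[0,0,0]], delta_pos=[[0,0,-0.006],[0,0.008,-0.006],[0,0.014,-0.006],[0,0.014,-0.006],[0,0.014,-0.003],[0,0.014,-0.001],[0,0.014,0]], gripper=[1,1,1,1,1,1,1])

```text
time: 8.08
position: [0.493, 0.0245, 0.0738]
tool_rot: [0.779, 0.627, 0.002, 0.002]
ft_force: [-0.1, -1.0, 19.8]
grip_width: 0.0003
grip_force: 10.1
```

```bash
python3 -c "
from h import *
shot('wrist','w4.png');go(.548,.0115,.078)
a=cv2.imread('pics/w4.png');cv2.imwrite('pics/w4c.png',a[:340,120:520])"
```

```text
t 8.13 pos [0.4932 0.0245 0.0739] F [ 1.5 -0.3 13.1] dpos [-0.0009  0.0563 -0.0038] drot [0.34 0.   0.01] w 0.0006367598422533426
```

View pics/w4c.png

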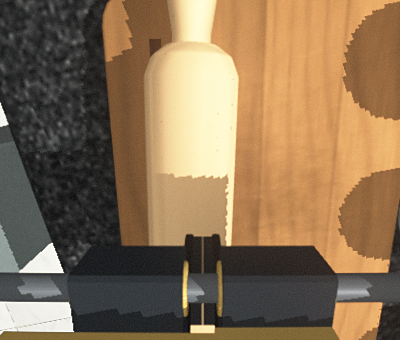

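Barrel now at columns ~265–359 (full frame), hiding all but the line's far tip at (275,42).

```bash
python3 -c "
from h import *
f='w4.png'
p=at(f,(312,100),.048),at(f,(310,225),.048);print(p)
for g,a,b in [('w1.png',(222,55),(238,240)),('w2.png',(239,42),(253,240)),('w3.png',(239,42),(252.5,235))]:
  rel(*p,at(g,a,.022),at(g,b,.022)); print(at(g,a,.022))
print(at(f,(275,42),.022))
"
```

```text
(array([0.50489789, 0.10574011, 0.048     ]), array([0.48704856, 0.03307367, 0.048     ]))
line mid [0.47353446 0.06302411] L 0.1678972435824295 yaw of y -11.76219001216822 pin mid [0.49597323 0.06940689] len 0.07482653356866803 yaw -13.800549621062789 x,y in line 0.020666464923231466 0.010822898482759273
[0.49064739 0.14520999 0.022     ]
line mid [0.47655039 0.0812336 ] L 0.13115825989741928 yaw of y -11.908921947445977 pin mid [0.49597323 0.06940689] len 0.07482653356866803 yaw -13.800549621062789 x,y in line 0.021445313055738546 -0.007564129006583509
[0.49008307 0.14540126 0.022     ]
line mid [0.47773011 0.08242343] L 0.126639437511092 yaw of y -11.949274856551321 pin mid [0.49597323 0.06940689] len 0.07482653356866803 yaw -13.800549621062789 x,y in line 0.020542831386482836 -0.008957326570697848
[0.49084018 0.14437109 0.022     ]
[0.48981621 0.14462457 0.022     ]
```

>>> arm_command(delta_rot=[[0,0,0],[0,0,0],[0,0,0],[0,0,0],[0,0,0],[0,0,0],[0,0,0],[0,0,0],[0,0,0],[0,0,0],[0,0,0],[0,0,0]], delta_pos=[[0,-0.002,0],[0,-0.005,0],[0,-0.009,0],[0,-0.013,0],[0,-0.017,0],[0,-0.021,0],[0,-0.025,0],[0,-0.029,0],[0,-0.032,0],[0,-0.034,0],[0,-0.035,0],[0,-0.035,0]], gripper=[1,1,1,1,1,1,1,1,1,1,1,1])

```text
time: 9.13
position: [0.4561, 0.0332, 0.0732]
tool_rot: [0.779, 0.627, 0.0, -0.0]
ft_force: [-0.7, 1.9, 11.8]
grip_width: 0.0006
grip_force: 5.8
```

>>> arm_command(delta_rot=[[0,0,0],[0,0,0],[0,0,0],[0,0,0],[0,0,0],[0,0,0],[0,0,0],[0,0,0],[0,0,0],[0,0,0],[0,0,0],[0,0,0]], delta_pos=[[0,0,-0.006],[0,0,-0.02],[0,0.02,-0.05],[0,0.04,-0.08],[0,0.06,-0.11],[0,0.08,-0.14],[0,0.08,-0.16],[0,0.08,-0.16],[0,0.08,-0.16],[0,0.08,-0.16],[0,0.08,-0.16],[0,0.08,-0.16]], gripper=[1,1,1,1,1,1,1,1,1,1,1,1])

```text
time: 10.13
position: [0.533, 0.0158, 0.2309]
tool_rot: [0.779, 0.627, -0.001, -0.002]
ft_force: [-0.4, 0.3, 0.1]
grip_width: 0.0002
grip_force: 0.0
```

```bash
python3 -c "
from h import *
shot('wrist','w5.png');shot('side','s5.png');go(.548,.0115,.078)
a=cv2.imread('pics/s5.png')[175:315,205:345];b=cv2.imread('pics/w5.png')
cv2.imwrite('pics/c5.png',cv2.resize(a,None,fx=4,fy=4,interpolation=cv2.INTER_CUBIC))"
```

```text
t 10.23 pos [0.5336 0.0157 0.2314] F [-0.1  0.  -0.5] dpos [-0.001   0.0153  0.1533] drot [-0.15  0.01  0.01] w 0.0005898944008170196
```

View pics/w5.png

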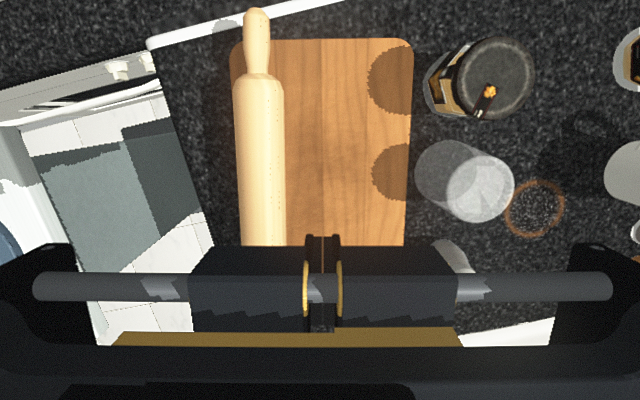

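From above, the pin (barrel centreline (258.5,90)–(263.5,230)) now covers the line completely.

```bash
python3 -c "
from h import *
f='w5.png'
p=at(f,(258.5,90),.048),at(f,(263.5,230),.048);print(p,at(f,(257,20),.048))
for g,a,b in [('w1.png',(222,55),(238,240)),('w2.png',(239,42),(253,240)),('w3.png',(239,42),(252.5,235))]:
  rel(*p,at(g,a,.022),at(g,b,.022))
"
```

```text
(array([0.48871804, 0.12285043, 0.048     ]), array([ 0.45348696, -0.0263271 ,  0.048     ])) [0.50437359 0.18607209 0.048     ]
line mid [0.47353446 0.06302411] L 0.1678972435824295 yaw of y -11.76219001216822 pin mid [0.4711025  0.04826167] len 0.1532813242901496 yaw -13.28799829873623 x,y in line 0.0006284282353641796 -0.014948221166326459
line mid [0.47655039 0.0812336 ] L 0.13115825989741928 yaw of y -11.908921947445977 pin mid [0.4711025  0.04826167] len 0.1532813242901496 yaw -13.28799829873623 x,y in line 0.0014733406930810163 -0.03338648060780394
line mid [0.47773011 0.08242343] L 0.126639437511092 yaw of y -11.949274856551321 pin mid [0.4711025  0.04826167] len 0.1532813242901496 yaw -13.28799829873623 x,y in line 0.0005890504287321795 -0.03479373784939356
```

View pics/c5.png

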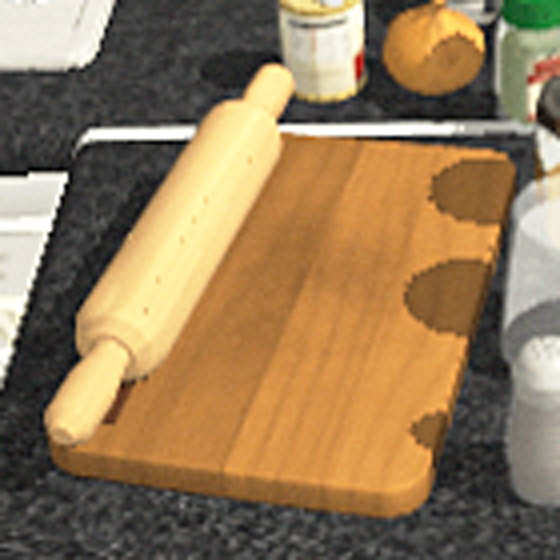

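Side view confirms: only the near tip of the line shows at crop (118,400). Pin handle ends at crop (62,432) and (282,75).

```bash
python3 -c "
from h import *
g=lambda x,y,z,k=4,v=175:at('s5.png',(205+(x+.5)/k-.5,v+(y+.5)/k-.5),z)
l=g(123,430,.022,4.5,185),g(281,128,.022,4.5,185)
rel(g(63,430,.048),g(281,75,.048),*l)
rel(g(119,340,.048),g(248,126,.048),*l)
"
```

```text
line mid [0.46561689 0.02292896] L 0.24703826426390507 yaw of y -11.360691205579878 pin mid [0.46752653 0.03261876] len 0.3366360986853061 yaw -13.724707944300008 x,y in line -3.6517941847292136e-05 0.009876118696470782
line mid [0.46561689 0.02292896] L 0.24703826426390507 yaw of y -11.360691205579878 pin mid [0.46802372 0.03582865] len 0.20638846401201472 yaw -13.3330440774747 x,y in line -0.000181373174653792 0.01312104497185824
```

Both cameras agree: the pin is within about 1 mm of the line, 2° off parallel and 10 mm off centre.

```bash
python3 -c "
from h import *
print(robot.hand_in())"
```

```text
the job is handed in; nothing more can be done
None
```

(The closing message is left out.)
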